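Swap the cup at the back of the damp box

ROBOT

A 6-joint arm with a two-finger parallel gripper is mounted at the origin on the work surface. World frame = base frame: x ahead of the robot, y to its left, z up, the work surface at z = 0. Lengths are in m, angles in rad, forces in N, time in s.
With the tool pointing down it reaches from about 0.35 to 0.775 m from the base axis. Payload 7.3 kg.
Tool frame: the origin (TCP) lies at the centre of the arm's flange, where the gripper is bolted on; the fingertips stand 178 mm ahead of it and the grasp point (between the pads) lies 159 mm ahead of it (tip_extent is the distance from the TCP to the fingertips, in m); z points along the fingers, y is the line along which they close (so a half turn about z gives the same grasp; the last joint's range is limited). The gripper opens to 92 mm and grips with 3 to 60 N. Pads are 19 mm wide; open, the fingers measure 130 mm over their backs; the gripper's body (75 mm by 190 mm) begins 47 mm behind the grasp point.
Start: joints at [-1.288, 0.342, 1.524, -0, 1.275, -0.146], TCP at [0.218, -0.477, 0.405] pointing down, gripper open.
Joint ranges: [-2.53, 2.53], [-0.77, 2.02], [0.04, 2.7], [-1, 4.14], [0.28, 2.66], [-3.11, 3.11]. Speed limits (rad/s): [2.57, 2.57, 3.14, 3.14, 3.14, 3.14].

INTERFACE

Orientations are given as [roll, pitch, yaw] about the fixed x, y, z axes, in that order (R = Rz(yaw) Ry(pitch) Rx(roll)).
In Python, from cell import * gives the robot as it stands.
- The arm moves only by the tool arm_command, never from a script. Its arguments are lists of equal length, an entry for each row: "xyz": the shift along the world's x, y, z in mm, a list of three; "spin": the turn about the world's z in degrees. In form: {"xyz": [[tx, ty, tz], ...], "spin": [spin, ...]}. A call has 1 to 20 rows; each row shifts and turns the commanded pose from where the row before left it; what a row does not reach is not made up. A row lasts 1/10 s, in which the tool goes at most 50 mm and 8.59 degrees, less where a joint would pass 70% of its speed; a pose out of reach is approached as far as the arm can. A call with a gripper value outside its range is refused whole. "jaw" is the opening, from -1 (shut) to 1 (fully open), set as the call begins (left out, the last holds). The fingers move at their own pace and stop on an object; "squeeze" is the grip in N (left out, the last holds). Time passes only in rows, so rows that do not move let the fingers close. It gives the time, the measured TCP pose, the force, the opening and the grip force at its end, in the units of the state.
- observe(): the state, without advancing time (a new reading comes with each control period).
- read_camera(name): name is "scene" or "side" or "wrist"; returns a dict with "img" (480x640x3 uint8, red, green, blue), "depth" (480x640 float32, m along the optical axis (not along the pixel's ray), 0 where there is no reading), "fx", "fy", "cx", "cy" (pixels), "dist_coeffs" ([k1, k2, p1, p2, k3] as OpenCV has them; the pictures are not rectified), "world_from_camera" (4x4, takes a point from camera to world coordinates). Camera axes: x right, y up, looking along -z (the intrinsics and any distortion apply to the point x, -y, -z); pixel columns grow to the right and rows downward; lengths in m; the calibration is good to about 2 mm. A picture is of the moment at which its call begins.
- hand_in(): hands the job in; it is judged then, once.
The state is a dict: "time": time; "qpos": joint angles; "qvel": joint speeds; "joint_efforts": joint torques, N m; "tool_pos": TCP position; "tool_rot": TCP orientation; "contact_force": force on the tool from outside, world axes, zero at the start; "torque": the same for the moment, N m; "opening": finger opening in m; "grip_force": force on a finger pad.
Only numpy, scipy, OpenCV 4.12 (cv2) and the standard library are available. Lean on these libraries where they do the work, as an engineer would, in place of code of your own. Each camera call takes 0.05 s, during which the arm holds its last target. There are 200 camera calls.

TASK

The grey cup at the back of the damp box is next for finishing: lift the two tall vases in front of it out onto the ware board, then set the grey cup on the middle of the banding wheel and set the finished cream cup from the ware board on the back bat in its place, centred and upright. Only when both cups are in place, put each vase back upright on the front bat it came from. Leave the two bowls in the box where they are, and do not drop or tip any piece.

Things in the scene. Friction and masses are not known exactly. Their poses are not given: they have to be found in the camera images.
- dark_vase: Near-black. Bottle vase, 165 mm tall, 0.4 kg: foot 54 mm across, belly 74 mm at 55 mm up, then a straight neck 33 mm across from 120 mm up to the rim (grip it about 145 mm up). Origin: centre of the foot, z up its axis. Starts on one of the damp box's two front bats, in front of the grey cup (left or right varies).
- red_vase: Terracotta red. Bottle vase, 165 mm tall, 0.4 kg: foot 54 mm across, belly 74 mm at 55 mm up, then a straight neck 33 mm across from 120 mm up to the rim (grip it about 145 mm up). Origin: centre of the foot, z up its axis. Starts on one of the damp box's two front bats, in front of the grey cup (left or right varies).
- grey_cup: Dark grey clay. Straight-sided open cup, 66 mm across, 80 mm tall, wall 4 mm, foot slightly narrower (58 mm); about 0.18 kg. Origin: centre of the foot, z up its axis. Starts on the back bat: 6 to 14 mm clear of each vase in front, 14 to 22 mm of the bowls either side, 40 mm of the box's back wall; with the vases out, the fingers fit before and behind it (along the box's x).
- cream_cup: Cream white. Straight-sided open cup, 66 mm across, 80 mm tall, wall 4 mm, foot slightly narrower (58 mm); about 0.18 kg. Origin: centre of the foot, z up its axis. It stands at the start on the far (+x) half of the ware board.
- damp_box: Fixed shallow green tub with a plaster floor, 220 (x) by 300 mm (y) outside, walls 70 mm high. Origin: centre of its underside, on the table; x points away from the robot, turned up to 0.2 rad. Five fixed brown bats (discs 80 mm across, tops 22 mm above the table): two in front at x = -36, y = +43 and -43 mm, three behind at x = +32, y = +90, 0 and -90 mm.
- back_bat: The middle one of the three back bats in the damp box: fixed brown disc 80 mm across, 6 mm thick. Origin: centre of its underside; its top is 6 mm higher (22 mm above the table). Under the grey cup at the start.
- banding_wheel: Potter's banding wheel: fixed foot, free-turning round grey metal head 180 mm across with pale concentric grooves. Origin: centre of the foot's underside, on the table, on the wheel's axis; the top of the head is 70 mm above it. To one side of the box, left or right.
- ware_board: Fixed square plywood board, 220 by 220 mm, the side area. Origin: centre of its underside, on the table; its top is 30 mm above it; x points away from the robot, turned up to 0.2 rad. On the other side of the box from the wheel. The cream cup starts 55 to 65 mm to its +x side; the near half (-x) is free for the two vases side by side.
- pink_bowl: Pale pink clay. Small open bowl, 78 mm across the rim, 46 mm tall, foot 44 mm; loose; origin at the centre of its foot. It stands on its own bat at one end of the back row, 14 to 22 mm from the cup beside it, and stays there. 
- ochre_bowl: Yellow ochre. Small open bowl, 78 mm across the rim, 46 mm tall, foot 44 mm; loose; origin at the centre of its foot. It stands on its own bat at one end of the back row, 14 to 22 mm from the cup beside it, and stays there. 

How it is judged:
On the way, in this order (a step that is already met when the one before it is completed fails the run):
1. both vases stand released and upright on the ware board (x of dark_vase in the frame of ware_board between -0.1 and 0.1 m and y of dark_vase in the frame of ware_board between -0.1 and 0.1 m and z of dark_vase in the frame of ware_board between 0.025 and 0.036 m and angle between each of dark_vase, red_vase's own z axis and vertical below 0.12 rad and linear speed of each of dark_vase, red_vase below 0.03 m/s and angular speed of each of dark_vase, red_vase below 0.3 rad/s and contact force between the fingers and dark_vase below 0.05 N and x of red_vase in the frame of ware_board between -0.1 and 0.1 m and y of red_vase in the frame of ware_board between -0.1 and 0.1 m and z of red_vase in the frame of ware_board between 0.025 and 0.036 m and contact force between the fingers and red_vase below 0.05 N), for 0.2 s.
2. the grey cup stands on the middle of the banding wheel and the cream cup on the back bat, while both vases still stand on the ware board (all of step 1 and horizontal distance between grey_cup and banding_wheel below 0.015 m and z of grey_cup in the frame of banding_wheel between 0.065 and 0.077 m and angle between each of grey_cup, cream_cup's own z axis and vertical below 0.12 rad and linear speed of each of grey_cup, cream_cup below 0.03 m/s and angular speed of each of grey_cup, cream_cup below 0.3 rad/s and contact force between the fingers and grey_cup below 0.05 N and horizontal distance between cream_cup and back_bat below 0.012 m and z of cream_cup in the frame of back_bat between 0.002 and 0.01 m and contact force between the fingers and cream_cup below 0.05 N), for 0.2 s.
At the end, for the whole second after the job is handed in: Upright, released, at rest: the grey cup within 15 mm of the banding wheel's centre, the cream cup within 12 mm of the back bat's centre, each vase within 15 mm of where it started on its front bat; both bowls within 20 mm of where they were (horizontal distance between grey_cup and banding_wheel below 0.015 m and z of grey_cup in the frame of banding_wheel between 0.065 and 0.077 m and angle between each of grey_cup, cream_cup, dark_vase, red_vase's own z axis and vertical below 0.12 rad and linear speed of each of grey_cup, cream_cup, dark_vase, red_vase below 0.03 m/s and angular speed of each of grey_cup, cream_cup, dark_vase, red_vase below 0.3 rad/s and contact force between the fingers and grey_cup below 0.05 N and horizontal distance between cream_cup and back_bat below 0.012 m and z of cream_cup in the frame of back_bat between 0.002 and 0.01 m and contact force between the fingers and cream_cup below 0.05 N and distance of each of dark_vase, red_vase from where it was at the start of the episode below 0.015 m and contact force between the fingers and dark_vase below 0.05 N and contact force between the fingers and red_vase below 0.05 N and distance of each of pink_bowl, ochre_bowl from where it was at the start of the episode below 0.02 m); the robot touches nothing.
It fails at once if a bowl is pushed more than 20 mm from its place (distance of any of pink_bowl, ochre_bowl from where it was at the start of the episode above 0.02 m).
It fails at once if a vase or cup is tipped by more than about 45 degrees (angle between any of dark_vase, red_vase, grey_cup, cream_cup's own z axis and vertical above 0.8 rad).
It fails at once if a vase or cup is dropped (falls faster than 0.7 m/s out of the fingers, about 25 mm) ((contact force between the fingers and dark_vase below 0.01 N and linear speed of dark_vase above 0.7 m/s) or (contact force between the fingers and red_vase below 0.01 N and linear speed of red_vase above 0.7 m/s) or (contact force between the fingers and grey_cup below 0.01 N and linear speed of grey_cup above 0.7 m/s) or (contact force between the fingers and cream_cup below 0.01 N and linear speed of cream_cup above 0.7 m/s)).
It also fails if it takes over 128 s, if anything falls off the work surface, if the arm or the gripper's body presses on something with over 40 N, if the wrist force passes 120 N, or if a joint passes its speed limit or range.

## Working session

There is one attempt and no reset: what is moved stays moved. The work goes in short steps, Python scripts to look and compute and a tool call to move; the robot and the scene stay as the last step left them, time stands still between calls to the robot, and variables do not carry over. Pictures are saved under pics/ and viewed, at most 14 in all, crops included, and the job is handed in when it is done.

Besides the shell and the picture viewer there is one more tool, called after "Request:" as name(argument=value, ...), one argument or row to a line, values as JSON. arm_command: Moves the arm, as the interface text tells. Its arguments: {"type":"object","properties":{"xyz":{"type":"array","items":{"type":"array","items":{"type":"number"}}},"spin":{"type":"array","items":{"type":"number"}},"jaw":{"type":"number"},"squeeze":{"type":"number"}},"required":["xyz","spin"]}

```bash
mkdir -p pics; cat > h.py <<'E'
from cell import *
import numpy as np, cv2
def cam(n):
    return read_camera(n)
def world(c,u,v,d=None):
    K=np.array([[c["fx"],0,c["cx"]],[0,c["fy"],c["cy"]],[0,0,1]],float)
    p=np.array([[u,v]],float).reshape(-1,1,2)
    n=cv2.undistortPoints(p,K,np.array(c["dist_coeffs"],float))[0,0]
    return n
def ray(c,u,v):
    n=world(c,u,v); T=np.array(c["world_from_camera"])
    return T[:3,3], T[:3,:3]@np.array([n[0],-n[1],-1.0])
def at_z(c,u,v,z):
    o,r=ray(c,u,v); return o+r*(z-o[2])/r[2]
def cloud(c):
    K=np.array([[c["fx"],0,c["cx"]],[0,c["fy"],c["cy"]],[0,0,1]],float)
    h,w=c["depth"].shape
    g=np.stack(np.meshgrid(np.arange(w),np.arange(h)),-1).astype(float).reshape(-1,1,2)
    n=cv2.undistortPoints(g,K,np.array(c["dist_coeffs"],float)).reshape(h,w,2)
    d=c["depth"].astype(float); T=np.array(c["world_from_camera"])
    P=np.stack([n[...,0]*d,-n[...,1]*d,-d],-1)@T[:3,:3].T+T[:3,3]
    P[d==0]=np.nan
    return P
E
python3 - <<'E'
from h import *
import pickle
s=observe(); print({k:np.round(v,3).tolist() for k,v in s.items()})
D={}
for n in ("scene","side","wrist"):
    c=cam(n); D[n]=c; cv2.imwrite(f"pics/{n}0.png",c["img"][...,::-1]); T=np.array(c["world_from_camera"]); print(n,c["fx"],c["dist_coeffs"],T.round(3).tolist())
pickle.dump(D,open("d0.pkl","wb"))
E
```

```text
{'time': 0.0, 'qpos': [-1.288, 0.343, 1.525, -0.0, 1.275, -0.146], 'qvel': [-0.001, -0.001, -0.001, -0.0, 0.001, -0.002], 'joint_efforts': [-0.0, -43.124, -24.423, 0.072, 0.056, -0.0], 'tool_pos': [0.218, -0.477, 0.404], 'tool_rot': [-3.14, -0.0, 0.429], 'contact_force': [-0.032, -0.002, 0.056], 'torque': [0.018, -0.026, 0.013], 'grip_force': 0.0, 'opening': 0.092}
scene 543.5231572497785 [-0.00968292  0.          0.          0.          0.        ] [[0.329, -0.524, 0.786, 1.387], [0.944, 0.18, -0.275, -0.292], [0.003, 0.833, 0.554, 0.668], [0.0, 0.0, 0.0, 1.0]]
side 532.1941833288635 [0.04526134 0.         0.         0.         0.        ] [[-0.925, 0.284, -0.254, 0.307], [-0.381, -0.662, 0.646, 0.645], [0.015, 0.694, 0.72, 0.77], [0.0, 0.0, 0.0, 1.0]]
wrist 338.00717909138416 [-0.05459337  0.          0.          0.          0.        ] [[0.416, 0.879, 0.233, 0.281], [-0.909, 0.403, 0.105, -0.448], [-0.001, -0.256, 0.967, 0.384], [0.0, 0.0, 0.0, 1.0]]
```

View pics/scene0.png

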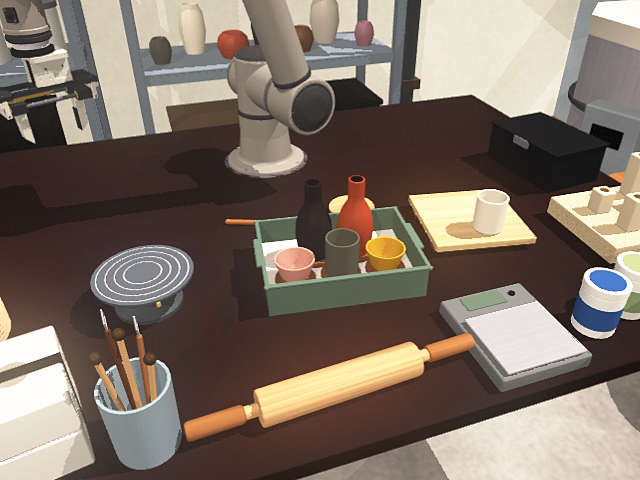

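View pics/side0.png

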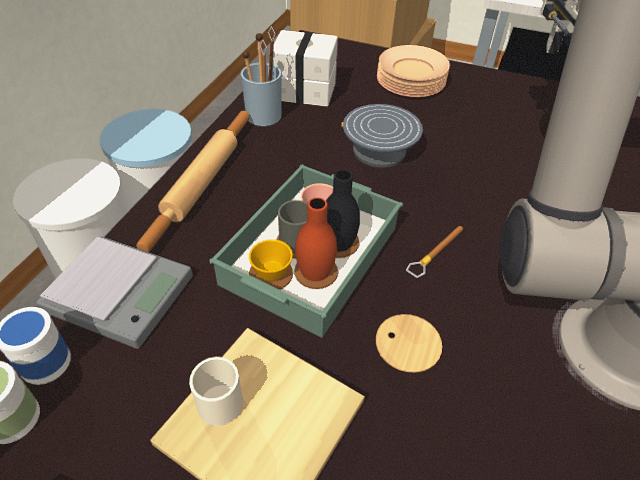

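Scene view: dark vase rim at (313,184), red rim (357,180), grey cup rim (342,237), cream cup rim (491,197), wheel centre (143,272), board corners around (410,193)…(533,243). Side view: dark rim (343,178), red rim (318,205), cream cup (215,375), wheel (382,125). Next I'll measure them from the depth clouds.

```bash
cat > m.py <<'E'
from h import *
from scipy.optimize import least_squares
def fitc(P,r):
    c0=np.nanmean(P[:,:2],0)
    f=lambda c:np.hypot(P[:,0]-c[0],P[:,1]-c[1])-r
    s=least_squares(f,c0,loss="soft_l1",f_scale=0.002); return s.x, np.median(abs(s.fun))
def near(C,c,rad,z0,z1):
    P=C.reshape(-1,3); P=P[~np.isnan(P[:,0])]
    m=(np.hypot(P[:,0]-c[0],P[:,1]-c[1])<rad)&(P[:,2]>z0)&(P[:,2]<z1)
    return P[m]
E
python3 - <<'E'
from m import *
import pickle
D=pickle.load(open("d0.pkl","rb"))
rims={"dark":((313,184),(343,178),.187,.0165),"red":((357,180),(318,205),.187,.0165),"grey":((342,237),(295,215),.102,.033),"cream":((491,197),(215,375),.110,.033),
"pink":((294,258),(318,193),.068,.039),"ochre":((385,246),(270,255),.068,.039),"wheel":((143,272),(382,125),.070,.09)}
for k,(a,b,z,r) in rims.items():
    for n,px in (("scene",a),("side",b)):
        c=D[n]; p=at_z(c,*px,z); C=cloud(c)
        zz=.004 if k!="wheel" else .003
        P=near(C,p,r+.03 if r<.08 else .13,z-(.02 if k in("dark","red") else .006),z+.006)
        if k=="wheel":
            hull=cv2.convexHull(P[:,:2].astype(np.float32))[:,0]; x=fitc(hull,r); 
        else:
            x=fitc(P[np.hypot(*(P[:,:2]-p[:2]).T)<r+.012],r)
        print(k,n,"px",p[:2].round(3),"fit",x[0].round(4),round(x[1]*1e3,2),len(P),"zmax",P[:,2].max().round(3) if len(P) else 0)
for n in("scene","side"):
    C=cloud(D[n]).reshape(-1,3); col=D[n]["img"].reshape(-1,3).astype(int)
    m=(C[:,2]>.027)&(C[:,2]<.033)&(col[:,0]>130)&(col[:,0]-col[:,2]>25)&(C[:,1]>.1)&(C[:,0]<.8)
    print("board",n,cv2.minAreaRect(C[m][:,:2].astype(np.float32)),m.sum())
    g=(col[:,1]-col[:,0]>10)&(C[:,2]>.066)&(C[:,2]<.074)&(abs(C[:,1])<.3)
    print("box",n,cv2.minAreaRect(C[g][:,:2].astype(np.float32)),g.sum())
E
```

```text
dark scene px [ 0.526 -0.024] fit [ 0.5165 -0.0232] 1.43 261 zmax 0.189
dark side px [ 0.513 -0.013] fit [ 0.5173 -0.0234] 1.64 334 zmax 0.189
red scene px [0.538 0.06 ] fit [0.5303 0.0598] 1.4 261 zmax 0.189
red side px [0.527 0.065] fit [0.5312 0.06  ] 1.72 381 zmax 0.189
grey scene px [0.592 0.011] fit [0.5917 0.0102] 2.47 551 zmax 0.108
grey side px [0.587 0.021] fit [0.5878 0.0109] 1.55 226 zmax 0.108
cream scene px [0.563 0.353] fit [0.5604 0.3578] 2.4 215 zmax 0.113
cream side px [0.559 0.356] fit [0.558  0.3596] 2.08 512 zmax 0.111
pink scene px [ 0.582 -0.081] fit [ 0.5812 -0.0814] 3.04 569 zmax 0.074
pink side px [ 0.585 -0.085] fit [ 0.5763 -0.0777] 1.43 303 zmax 0.074
ochre scene px [0.601 0.097] fit [0.6022 0.093 ] 3.23 510 zmax 0.074
ochre side px [0.601 0.098] fit [0.6007 0.0975] 2.92 674 zmax 0.074
wheel scene px [ 0.537 -0.353] fit [ 0.5383 -0.3531] 0.45 4963 zmax 0.074
wheel side px [ 0.537 -0.353] fit [ 0.5367 -0.3527] 0.74 2984 zmax 0.074
board scene ((-0.3488117456436157, 1.1749935150146484), (2.1449220180511475, 2.165308713912964), 89.8880386352539) 4005
box scene ((0.5603879690170288, 0.013142809271812439), (0.32410433888435364, 0.2334384024143219), 82.19237518310547) 1482
board side ((0.4969390034675598, 0.2780948877334595), (0.25353819131851196, 0.35794827342033386), 0.4920691251754761) 15402
box side ((0.5475670695304871, -0.06190463900566101), (0.48056289553642273, 0.230773463845253), 82.01245880126953) 2173
```

```bash
python3 - <<'E'
from m import *
import pickle
D=pickle.load(open("d0.pkl","rb"))
for n in("scene","side"):
    C=cloud(D[n]); col=D[n]["img"].astype(int)
    m=(C[...,2]>.024)&(C[...,2]<.036)&(col[...,0]>120)&(col[...,0]-col[...,2]>25)&(C[...,1]>.2)&(C[...,1]<.6)&(C[...,0]<.75)&(C[...,0]>.3)
    k,l,s,_=cv2.connectedComponentsWithStats(m.astype(np.uint8)); j=1+s[1:,4].argmax()
    P=C[l==j]; print("board",n,s[j],cv2.minAreaRect(P[:,:2].astype(np.float32)),P[:,2].mean().round(4))
# board corners in scene at z=.03 by pixel
for u,v in ((410,193),(490,191),(533,243),(441,247)): print(at_z(D["scene"],u,v,.03).round(3))
E
```

```text
board scene [ 409  190  127   59 3903] ((0.4975162148475647, 0.3497723937034607), (0.22307446599006653, 0.22771671414375305), 80.56727600097656) 0.0295
board side [  150   329   214   151 17518] ((0.49645957350730896, 0.3523519039154053), (0.22054919600486755, 0.22050105035305023), 79.8038558959961) 0.0285
[0.364 0.27  0.03 ]
[0.418 0.459 0.03 ]
[0.642 0.419 0.03 ]
[0.592 0.229 0.03 ]
```

Request:
arm_command(
  xyz=[
    [22.3, 38.3, 0],
    [22.3, 38.3, 0],
    [22.3, 38.3, 0],
    [22.3, 38.3, 0],
    [22.3, 38.3, 0],
    [22.3, 38.3, 0],
    [22.3, 38.3, 0],
    [22.3, 38.3, 0],
    [22.3, 38.3, 0],
    [22.3, 38.3, 0],
    [22.3, 38.3, 0],
    [22.3, 38.3, 0],
    [22.3, 38.3, 0],
    [22.3, 38.3, 0],
    [0, 0, 0],
    [0, 0, 0],
  ],
  spin=[4.07, 4.07, 4.07, 4.07, 4.07, 4.07, 4.07, 4.07, 4.07, 4.07, 4.07, 4.07, 4.07, 4.07, 0, 0],
  jaw=0.4,
  squeeze=30,
)

```text
time: 1.75
tool_pos: [0.5305, 0.0596, 0.404]
tool_rot: [-3.14, 0.001, 1.425]
contact_force: [-0.0, 1.0, 0.3]
opening: 0.0644
grip_force: 0.0
```

Request:
arm_command(
  xyz=[
    [0, 0, -13],
    [0, 0, -13],
    [0, 0, -13],
    [0, 0, -13],
    [0, 0, -13],
    [0, 0, -13],
    [0, 0, 0],
    [0, 0, 0],
  ],
  spin=[0, 0, 0, 0, 0, 0, 0, 0],
)

```text
time: 2.55
tool_pos: [0.5303, 0.0578, 0.3271]
tool_rot: [-3.141, 0.0, 1.422]
contact_force: [-0.2, 0.2, -0.2]
opening: 0.0641
grip_force: 0.0
```

Request:
arm_command(
  xyz=[
    [0, 0, 0],
    [0, 0, 0],
    [0, 0, 0],
    [0, 0, 0],
    [0, 0, 0],
    [0, 0, 0],
    [0, 0, 0],
    [0, 0, 0],
  ],
  spin=[0, 0, 0, 0, 0, 0, 0, 0],
  jaw=-1,
)

```text
time: 3.35
tool_pos: [0.5307, 0.0587, 0.327]
tool_rot: [3.141, -0.0, 1.423]
contact_force: [1.0, 0.2, 1.3]
opening: 0.0327
grip_force: 30.0
```

Request:
arm_command(
  xyz=[
    [0, 0, 10],
    [0, 0, 17],
    [0, 0, 17],
    [0, 0, 17],
    [0, 0, 17],
    [0, 0, 17],
    [0, 0, 0],
  ],
  spin=[0, 0, 0, 0, 0, 0, 0],
)

```text
time: 4.05
tool_pos: [0.5305, 0.0588, 0.4237]
tool_rot: [3.139, -0.0, 1.423]
contact_force: [-0.3, -0.5, -4.7]
opening: 0.0325
grip_force: 30.0
```

Request:
arm_command(
  xyz=[
    [-3.3, 14.6, 0],
    [-6.6, 29.3, 0],
    [-6.6, 29.3, 0],
    [-6.6, 29.3, 0],
    [-6.6, 29.3, 0],
    [-6.6, 29.3, 0],
    [-6.6, 29.3, 0],
    [-6.6, 29.3, 0],
    [-6.6, 29.3, 0],
    [-6.6, 29.3, 0],
    [-6.6, 29.3, 0],
    [-6.6, 29.3, 0],
    [-3.3, 14.7, 0],
    [0, 0, 0],
    [0, 0, 0],
  ],
  spin=[0, 0, 0, 0, 0, 0, 0, 0, 0, 0, 0, 0, 0, 0, 0],
)

```text
time: 5.55
tool_pos: [0.451, 0.4102, 0.4207]
tool_rot: [-3.14, 0.002, 1.424]
contact_force: [0.6, -0.3, -2.9]
opening: 0.0327
grip_force: 30.0
```

Request:
arm_command(
  xyz=[
    [0, 0, -17],
    [0, 0, -17],
    [0, 0, -17],
    [0, 0, -15],
    [0, 0, -10],
    [0, 0, -5],
    [0, 0, -5],
    [0, 0, 0],
    [0, 0, 0],
    [0, 0, 0],
  ],
  spin=[0, 0, 0, 0, 0, 0, 0, 0, 0, 0],
)

```text
time: 6.55
tool_pos: [0.4514, 0.4104, 0.3364]
tool_rot: [3.141, -0.001, 1.423]
contact_force: [0.4, -0.8, -4.6]
opening: 0.033
grip_force: 30.0
```

Request:
arm_command(
  xyz=[
    [0, 0, -1],
    [0, 0, -1],
    [0, 0, 0],
    [0, 0, 0],
  ],
  spin=[0, 0, 0, 0],
)

```text
time: 6.95
tool_pos: [0.4514, 0.4105, 0.3349]
tool_rot: [3.14, -0.002, 1.423]
contact_force: [-0.3, -0.4, 5.8]
opening: 0.033
grip_force: 30.0
```

Request:
arm_command(
  xyz=[
    [0, 0, 0],
    [0, 0, 0],
    [0, 0, 0],
    [0, 0, 0],
    [0, 0, 15],
    [0, 0, 20],
    [0, 0, 25],
    [0, 0, 20],
    [0, 0, 0],
  ],
  spin=[0, 0, 0, 0, 0, 0, 0, 0, 0],
  jaw=0.4,
)

```text
time: 7.85
tool_pos: [0.4516, 0.4106, 0.4167]
tool_rot: [3.137, -0.004, 1.423]
contact_force: [-0.7, -0.0, -0.1]
opening: 0.0645
grip_force: 0.0
```

Request:
arm_command(
  xyz=[
    [5.5, -36.2, 0],
    [5.5, -36.2, 0],
    [5.5, -36.2, 0],
    [5.5, -36.2, 0],
    [5.5, -36.2, 0],
    [5.5, -36.2, 0],
    [5.5, -36.2, 0],
    [5.5, -36.2, 0],
    [5.5, -36.2, 0],
    [5.5, -36.2, 0],
    [5.5, -36.2, 0],
    [5.5, -36.2, 0],
    [0, 0, 0],
    [0, 0, 0],
  ],
  spin=[0, 0, 0, 0, 0, 0, 0, 0, 0, 0, 0, 0, 0, 0],
)

```text
time: 9.25
tool_pos: [0.5171, -0.0246, 0.4126]
tool_rot: [-3.14, -0.0, 1.421]
contact_force: [0.6, 0.9, -0.1]
opening: 0.0644
grip_force: 0.0
```

Request:
arm_command(
  xyz=[
    [0, 0, -15],
    [0, 0, -15],
    [0, 0, -15],
    [0, 0, -15],
    [0, 0, -15],
    [0, 0, -12],
    [0, 0, 0],
    [0, 0, 0],
  ],
  spin=[0, 0, 0, 0, 0, 0, 0, 0],
)

```text
time: 10.05
tool_pos: [0.5174, -0.0235, 0.3268]
tool_rot: [-3.141, -0.0, 1.424]
contact_force: [0.3, 0.0, 0.5]
opening: 0.0645
grip_force: 0.0
```

Request:
arm_command(
  xyz=[
    [0, 0, 0],
    [0, 0, 0],
    [0, 0, 0],
    [0, 0, 0],
    [0, 0, 0],
    [0, 0, 0],
    [0, 0, 0],
    [0, 0, 0],
  ],
  spin=[0, 0, 0, 0, 0, 0, 0, 0],
  jaw=-1,
)

```text
time: 10.85
tool_pos: [0.5174, -0.0241, 0.327]
tool_rot: [3.141, 0.0, 1.423]
contact_force: [0.2, -0.2, 2.2]
opening: 0.0328
grip_force: 30.0
```

Request:
arm_command(
  xyz=[
    [0, 0, 10],
    [0, 0, 17],
    [0, 0, 17],
    [0, 0, 17],
    [0, 0, 17],
    [0, 0, 17],
    [0, 0, 0],
  ],
  spin=[0, 0, 0, 0, 0, 0, 0],
)

```text
time: 11.55
tool_pos: [0.5175, -0.0241, 0.4239]
tool_rot: [3.138, 0.0, 1.423]
contact_force: [0.4, 0.1, -3.2]
opening: 0.0328
grip_force: 30.0
```

Request:
arm_command(
  xyz=[
    [-3.5, 14, 0],
    [-7, 28, 0],
    [-7, 28, 0],
    [-7, 28, 0],
    [-7, 28, 0],
    [-7, 28, 0],
    [-7, 28, 0],
    [-7, 28, 0],
    [-7, 28, 0],
    [-7, 28, 0],
    [-7, 28, 0],
    [-7, 28, 0],
    [-3.5, 14, 0],
    [0, 0, 0],
    [0, 0, 0],
  ],
  spin=[0, 0, 0, 0, 0, 0, 0, 0, 0, 0, 0, 0, 0, 0, 0],
)

```text
time: 13.05
tool_pos: [0.433, 0.3118, 0.421]
tool_rot: [-3.141, 0.002, 1.424]
contact_force: [0.1, -0.3, -2.0]
opening: 0.0326
grip_force: 30.0
```

Request:
arm_command(
  xyz=[
    [0, 0, -17],
    [0, 0, -17],
    [0, 0, -17],
    [0, 0, -15],
    [0, 0, -10],
    [0, 0, -5],
    [0, 0, -5],
    [0, 0, -1],
    [0, 0, -1],
    [0, 0, 0],
    [0, 0, 0],
  ],
  spin=[0, 0, 0, 0, 0, 0, 0, 0, 0, 0, 0],
)

```text
time: 14.15
tool_pos: [0.4334, 0.312, 0.335]
tool_rot: [3.14, -0.001, 1.423]
contact_force: [-2.2, -1.1, 6.7]
opening: 0.0331
grip_force: 30.0
```

Request:
arm_command(
  xyz=[
    [0, 0, 0],
    [0, 0, 0],
    [0, 0, 0],
    [0, 0, 0],
    [0, 0, 15],
    [0, 0, 20],
    [0, 0, 25],
    [0, 0, 20],
    [0, 0, 0],
    [0, 0, 0],
  ],
  spin=[0, 0, 0, 0, 0, 0, 0, 0, 0, 0],
  jaw=0.8,
)

```text
time: 15.15
tool_pos: [0.4332, 0.3119, 0.4134]
tool_rot: [3.142, -0.0, 1.423]
contact_force: [-1.4, 0.0, 0.5]
opening: 0.0829
grip_force: 0.0
```

```bash
python3 - <<'E'
from m import *
for n in("scene","side"):
    c=cam(n); C=cloud(c); cv2.imwrite(f"pics/{n}1.png",c["img"][...,::-1])
    for k,p,z,r in (("grey",(.59,.0105),.102,.033),("cream",(.559,.3587),.110,.033),("dark",(.433,.3124),.195,.0165),("red",(.451,.411),.195,.0165)):
        P=near(C,p,r+.012,z-(.003 if r>.02 else .02),z+.005)
        o=fitc(P,r) if len(P)>10 else (np.zeros(2),0)
        # outer-wall fit lower down
        Q=near(C,p,r+.012,z-.04,z-.01) if r>.02 else P
        o2=fitc(Q,r) if len(Q)>10 else (np.zeros(2),0)
        print(n,k,len(P),o[0].round(4),round(o[1]*1e3,2),"wall",o2[0].round(4),round(o2[1]*1e3,2), "ztop",np.percentile(P[:,2],90).round(3) if len(P) else 0)
E
```

```text
scene grey 181 [0.5917 0.0095] 2.26 wall [0.5922 0.0094] 2.0 ztop 0.102
scene cream 145 [0.5604 0.3576] 2.29 wall [0.56   0.3578] 1.64 ztop 0.111
scene dark 200 [0.4323 0.3128] 1.54 wall [0.4323 0.3128] 1.54 ztop 0.196
scene red 198 [0.4506 0.412 ] 1.66 wall [0.4506 0.412 ] 1.66 ztop 0.196
side grey 0 [0. 0.] 0.0 wall [0. 0.] 0.0 ztop 0
side cream 371 [0.5584 0.3595] 2.1 wall [0.5571 0.361 ] 2.13 ztop 0.11
side dark 654 [0.4329 0.313 ] 2.87 wall [0.4329 0.313 ] 2.87 ztop 0.195
side red 838 [0.451 0.412] 3.36 wall [0.451 0.412] 3.36 ztop 0.195
```

View pics/side1.png

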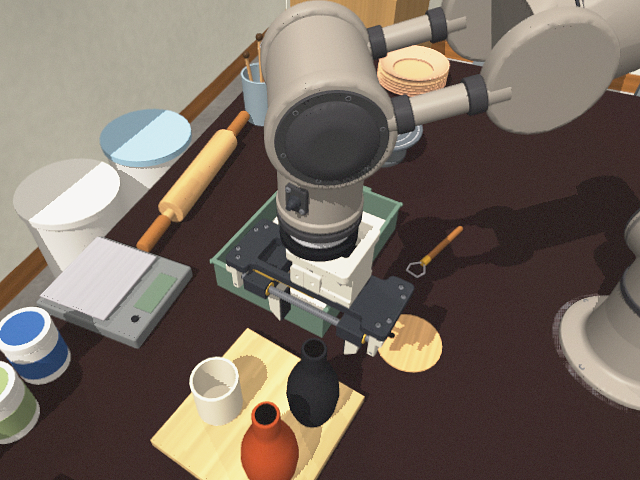

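Side view: dark vase (rim at 314,350) and red vase (rim at 266,412) both stand upright on the near half of the board, and the cream cup is untouched at (215,390). Next is the grey cup.

Request:
arm_command(
  xyz=[
    [15.7, -30.2, 0],
    [15.7, -30.2, 0],
    [15.7, -30.2, 0],
    [15.7, -30.2, 0],
    [15.7, -30.2, 0],
    [15.7, -30.2, 0],
    [15.7, -30.2, 0],
    [15.7, -30.2, 0],
    [15.7, -30.2, 0],
    [15.7, -30.2, 0],
    [0, 0, 0],
    [0, 0, 0],
  ],
  spin=[0, 0, 0, 0, 0, 0, 0, 0, 0, 0, 0, 0],
)

```text
time: 16.45
tool_pos: [0.5903, 0.0094, 0.4122]
tool_rot: [-3.139, -0.0, 1.422]
contact_force: [-0.1, 0.0, -0.3]
opening: 0.0826
grip_force: 0.0
```

```bash
python3 - <<'E'
from m import *
c=cam("wrist"); C=cloud(c); cv2.imwrite("pics/wrist2.png",c["img"][...,::-1])
P=near(C,(.59,.0105),.045,.099,.107); print(len(P), P[:,:2].min(0) if len(P) else 0,P[:,:2].max(0)if len(P) else 0, fitc(P,.031), np.array(c["world_from_camera"])[:3,3])
c=cam("side"); C=cloud(c);P=near(C,(.59,.0105),.045,.099,.105); print(len(P)); print(fitc(P,.031) if len(P)>10 else 0)
E
```

```text
1028 [ 0.55886647 -0.02146086] [0.62429153 0.04396699] (array([0.59170499, 0.0114268 ]), np.float64(0.001037498902155586)) [0.600519   0.07826968 0.39233971]
173
(array([0.59042582, 0.01170502]), np.float64(0.001047323490743473))
```

View pics/wrist2.png

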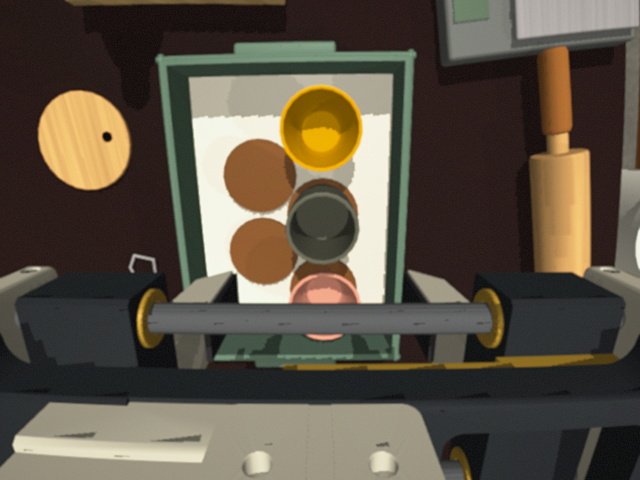

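Wrist view: the grey cup is at (322,222), centred between the fingers, with the ochre bowl at (320,127), the pink bowl at (325,295) and the empty front bats at (259,176) and (262,251). The fingers have room in front of the cup and behind it.

```bash
python3 - <<'E'
from m import *
c=cam("wrist"); C=cloud(c); h=cv2.cvtColor(c["img"],cv2.COLOR_RGB2HSV)
I=c["img"].astype(int)
for u,v in ((259,176),(262,251)):
    p=at_z(c,u,v,.022)
    m=(I[...,0]-I[...,2]>40)&(I[...,0]<190)&(np.hypot(C[...,0]-p[0],C[...,1]-p[1])<.05)&(C[...,2]<.03)
    Q=C[m]; hull=cv2.convexHull(Q[:,:2].astype(np.float32))[:,0]
    print(p.round(4),fitc(hull,.04),np.nanmedian(Q[:,2]),len(Q))
E
```

```text
[0.5304 0.0622 0.022 ] (array([0.53169366, 0.05891849]), np.float64(0.0012818210589868768)) 0.022047104074342627 4302
[ 0.5177 -0.0218  0.022 ] (array([ 0.52089166, -0.02308949]), np.float64(0.0010611529379983137)) 0.022093052806050756 3520
```

Request:
arm_command(
  xyz=[
    [1, 1.5, -24],
    [0, 0, -25],
    [0, 0, -25],
    [0, 0, -25],
    [0, 0, -20],
    [0, 0, -15],
    [0, 0, -15],
    [0, 0, -15],
    [0, 0, -10],
    [0, 0, 0],
    [0, 0, 0],
  ],
  spin=[0, 0, 0, 0, 0, 0, 0, 0, 0, 0, 0],
)

```text
time: 17.7
tool_pos: [0.5914, 0.0119, 0.2402]
tool_rot: [3.141, -0.0, 1.424]
contact_force: [-0.2, -0.4, 0.6]
opening: 0.0824
grip_force: 0.0
```

Request:
arm_command(
  xyz=[
    [0, 0, 0],
    [0, 0, 0],
    [0, 0, 0],
    [0, 0, 0],
    [0, 0, 0],
    [0, 0, 0],
    [0, 0, 0],
  ],
  spin=[0, 0, 0, 0, 0, 0, 0],
  jaw=-1,
  squeeze=20,
)

```text
time: 18.4
tool_pos: [0.5915, 0.0114, 0.2403]
tool_rot: [3.14, -0.0, 1.423]
contact_force: [0.2, -0.1, 5.2]
opening: 0.0649
grip_force: 19.9
```

Request:
arm_command(
  xyz=[
    [0, 0, 8],
    [0, 0, 15],
    [0, 0, 20],
    [0, 0, 20],
    [0, 0, 20],
    [0, 0, 17],
    [0, 0, 0],
  ],
  spin=[0, 0, 0, 0, 0, 0, 0],
)

```text
time: 19.1
tool_pos: [0.5916, 0.0114, 0.342]
tool_rot: [3.138, -0.0, 1.423]
contact_force: [0.5, -0.6, -1.7]
opening: 0.0644
grip_force: 19.9
```

Request:
arm_command(
  xyz=[
    [-2.2, -15.2, 0],
    [-4.5, -30.4, 0],
    [-4.5, -30.4, 0],
    [-4.5, -30.4, 0],
    [-4.5, -30.4, 0],
    [-4.5, -30.4, 0],
    [-4.5, -30.4, 0],
    [-4.5, -30.4, 0],
    [-4.5, -30.4, 0],
    [-4.5, -30.4, 0],
    [-4.5, -30.4, 0],
    [-4.5, -30.4, 0],
    [-2.2, -15.2, 0],
    [0, 0, 0],
    [0, 0, 0],
  ],
  spin=[0, 0, 0, 0, 0, 0, 0, 0, 0, 0, 0, 0, 0, 0, 0],
)

```text
time: 20.6
tool_pos: [0.5372, -0.3529, 0.3388]
tool_rot: [-3.14, -0.002, 1.423]
contact_force: [-0.3, 0.5, -3.0]
opening: 0.0648
grip_force: 19.9
```

Request:
arm_command(
  xyz=[
    [0, 0, -15],
    [0, 0, -15],
    [0, 0, -10],
    [0, 0, -5],
    [0, 0, -4],
    [0, 0, -2],
    [0, 0, 0],
    [0, 0, 0],
  ],
  spin=[0, 0, 0, 0, 0, 0, 0, 0],
)

```text
time: 21.4
tool_pos: [0.5375, -0.3535, 0.2892]
tool_rot: [3.141, 0.0, 1.423]
contact_force: [-0.3, 0.2, -2.0]
opening: 0.0648
grip_force: 19.9
```

Request:
arm_command(
  xyz=[
    [0, 0, -1],
    [0, 0, -1],
    [0, 0, 0],
    [0, 0, 0],
  ],
  spin=[0, 0, 0, 0],
)

```text
time: 21.8
tool_pos: [0.5374, -0.3535, 0.2883]
tool_rot: [3.14, 0.001, 1.423]
contact_force: [-1.5, 1.7, 5.3]
opening: 0.0649
grip_force: 19.9
```

Request:
arm_command(
  xyz=[
    [0, 0, 0],
    [0, 0, 0],
    [0, 0, 0],
    [0, 0, 0],
    [0, 0, 12],
    [0, 0, 20],
    [0, 0, 25],
    [0, 0, 25],
    [0, 0, 25],
    [0, 0, 20],
    [0, 0, 0],
    [0, 0, 0],
  ],
  spin=[0, 0, 0, 0, 0, 0, 0, 0, 0, 0, 0, 0],
  jaw=0.8,
)

```text
time: 23.0
tool_pos: [0.5373, -0.3533, 0.4138]
tool_rot: [3.141, 0.0, 1.423]
contact_force: [0.2, -0.6, -0.4]
opening: 0.0825
grip_force: 0.0
```

```bash
python3 - <<'E'
from m import *
for n in("scene","side","wrist"):
    c=cam(n); C=cloud(c); I=c["img"].astype(int); cv2.imwrite(f"pics/{n}3.png",c["img"][...,::-1])
    P=near(C,(.5375,-.353),.045,.147,.154); print(n,"grey",len(P), [np.round(x,4) for x in fitc(P,.031)] if len(P)>20 else 0)
    P=near(C,(.5375,-.353),.13,.066,.0735); h=cv2.convexHull(P[:,:2].astype(np.float32))[:,0]; print("  wheel",len(P),[np.round(x,4) for x in fitc(h,.09)])
    m=(I[...,0]-I[...,2]>30)&(I[...,0]<190)&(np.hypot(C[...,0]-.591,C[...,1]-.01)<.047)&(C[...,2]<.03)
    Q=C[m]
    if len(Q)>50:
        h=cv2.convexHull(Q[:,:2].astype(np.float32))[:,0]; print("  bat",len(Q),[np.round(x,4) for x in fitc(h,.04)])
    P=near(C,(.559,.359),.045,.107,.113); print("  cream",len(P), [np.round(x,4) for x in fitc(P,.031)] if len(P)>20 else 0)
E
```

```text
scene grey 212 [array([ 0.5386, -0.3538]), np.float64(0.0013)]
  wheel 3638 [array([ 0.5388, -0.3533]), np.float64(0.0004)]
  bat 419 [array([0.583 , 0.0108]), np.float64(0.0015)]
  cream 140 [array([0.5602, 0.3575]), np.float64(0.0013)]
side grey 90 [array([ 0.537 , -0.3516]), np.float64(0.0012)]
  wheel 2128 [array([ 0.5364, -0.3525]), np.float64(0.0006)]
  bat 880 [array([0.585, 0.01 ]), np.float64(0.0017)]
  cream 374 [array([0.5582, 0.3598]), np.float64(0.0011)]
wrist grey 1423 [array([ 0.5376, -0.3536]), np.float64(0.001)]
  wheel 19259 [array([ 0.5382, -0.3533]), np.float64(0.0003)]
  cream 0 0
```

View pics/scene3.png

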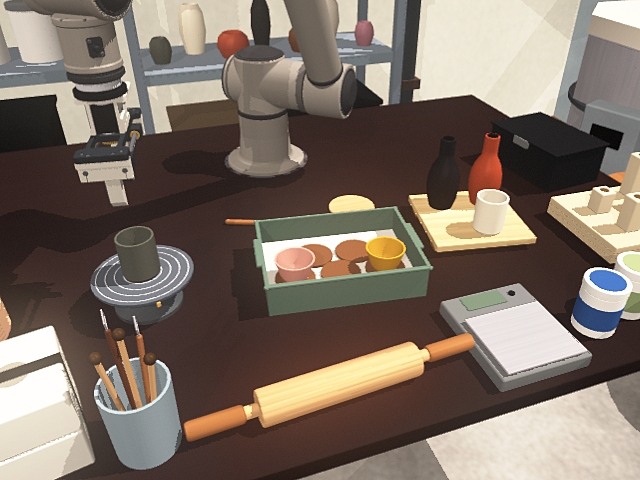

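Scene view: the grey cup stands upright at the centre of the wheel, at (137,255). The back bat is now visible at (340,268). I'll measure the bat from above on the way to the cream cup.

Request:
arm_command(
  xyz=[
    [4.4, 30.3, 0],
    [4.4, 30.3, 0],
    [4.4, 30.3, 0],
    [4.4, 30.3, 0],
    [4.4, 30.3, 0],
    [4.4, 30.3, 0],
    [4.4, 30.3, 0],
    [4.4, 30.3, 0],
    [4.4, 30.3, 0],
    [4.4, 30.3, 0],
    [4.4, 30.3, 0],
    [4.4, 30.3, 0],
    [0, 0, 0],
    [0, 0, 0],
  ],
  spin=[0, 0, 0, 0, 0, 0, 0, 0, 0, 0, 0, 0, 0, 0],
)

```text
time: 24.55
tool_pos: [0.5901, 0.0106, 0.4128]
tool_rot: [-3.14, 0.001, 1.425]
contact_force: [-0.7, -0.4, 1.1]
opening: 0.0828
grip_force: 0.0
```

```bash
python3 - <<'E'
from m import *
c=cam("wrist"); C=cloud(c); I=c["img"].astype(int); cv2.imwrite("pics/wrist4.png",cv2.resize(c["img"][100:340,150:470,::-1],(800,600)))
print(observe()["tool_pos"])
for k,p in (("back",(.591,.01)),("f1",(.531,.06)),("f2",(.519,-.023))):
    m=(I[...,0]-I[...,2]>40)&(I[...,0]<190)&(np.hypot(C[...,0]-p[0],C[...,1]-p[1])<.047)&(C[...,2]<.03)
    k_,l,s,_=cv2.connectedComponentsWithStats(m.astype(np.uint8)); j=1+s[1:,4].argmax(); Q=C[l==j]
    h=cv2.convexHull(Q[:,:2].astype(np.float32))[:,0]; print(k,len(Q),s[j],[np.round(x,4) for x in fitc(h,.04)])
E
```

```text
[0.59013735 0.0098941  0.41293251]
back 4144 [ 280  180   78   70 4144] [array([0.5867, 0.0096]), np.float64(0.0033)]
f1 4273 [ 224  139   79   74 4273] [array([0.5319, 0.0592]), np.float64(0.0013)]
f2 3670 [ 230  218   73   67 3670] [array([ 0.5212, -0.0235]), np.float64(0.001)]
```

View pics/wrist4.png

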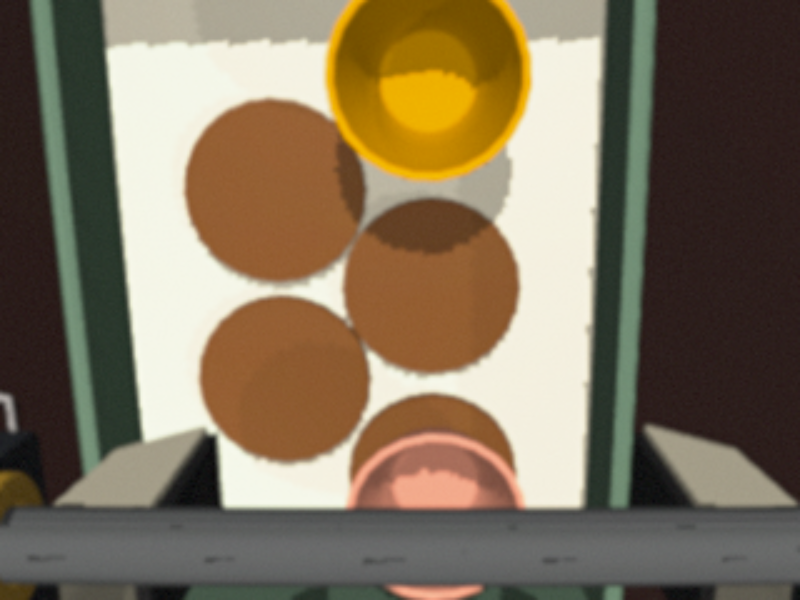

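The enlarged wrist crop shows the back bat clear, spanning columns 344–519 and rows 198–374. That centres it at (431.5,286) in the crop, or (322.6,214.4) in the full image.

```bash
python3 - <<'E'
from m import *
c=cam("wrist")
f=lambda x,y: at_z(c,150+x/2.5-.3,100+y/2.5-.3,.022)
for n,x0,x1,y0,y1 in (("back",344,519,198,374),("f1",185,365,98,283),("f2",200,370,296,463)):
    E=[f(x0,(y0+y1)/2),f(x1,(y0+y1)/2),f((x0+x1)/2,y0),f((x0+x1)/2,y1)]
    print(n,np.mean(E,0).round(4),"diam",np.linalg.norm(E[0]-E[1]).round(4),np.linalg.norm(E[2]-E[3]).round(4))
E
```

```text
back [0.5926 0.0089 0.022 ] diam 0.078 0.0797
f1 [0.5313 0.0606 0.022 ] diam 0.0785 0.0797
f2 [ 0.5196 -0.0244  0.022 ] diam 0.0784 0.0804
```

Request:
arm_command(
  xyz=[
    [-2.5, 29, 0],
    [-2.5, 29, 0],
    [-2.5, 29, 0],
    [-2.5, 29, 0],
    [-2.5, 29, 0],
    [-2.6, 29, 0],
    [-2.6, 29, 0],
    [-2.6, 29, 0],
    [-2.6, 29, 0],
    [-2.6, 29, 0],
    [-2.6, 29, 0],
    [-2.5, 29, 0],
    [0, 0, 0],
    [0, 0, 0],
  ],
  spin=[-7.5, -7.5, -7.5, -7.5, -7.5, -7.5, -7.5, -7.5, -7.5, -7.5, -7.5, -7.5, 0, 0],
)

```text
time: 26.05
tool_pos: [0.56, 0.3575, 0.4132]
tool_rot: [3.14, 0.0, -0.146]
contact_force: [-0.3, -0.3, 0.1]
opening: 0.0826
grip_force: 0.0
```

```bash
python3 - <<'E'
from m import *
c=cam("wrist"); C=cloud(c); P=near(C,(.559,.359),.045,.107,.115)
if len(P)>20: print(len(P),fitc(P,.031))
E
```

```text
1063 (array([0.56047714, 0.3598688 ]), np.float64(0.0010294789130422186))
```

Request:
arm_command(
  xyz=[
    [0.5, 0.5, -24],
    [0, 0, -25],
    [0, 0, -25],
    [0, 0, -25],
    [0, 0, -20],
    [0, 0, -15],
    [0, 0, -15],
    [0, 0, -10],
    [0, 0, -7],
    [0, 0, 0],
    [0, 0, 0],
  ],
  spin=[0, 0, 0, 0, 0, 0, 0, 0, 0, 0, 0],
)

```text
time: 27.2
tool_pos: [0.5604, 0.3585, 0.2483]
tool_rot: [-3.141, -0.001, -0.148]
contact_force: [-0.1, 0.4, -0.3]
opening: 0.0827
grip_force: 0.0
```

Request:
arm_command(
  xyz=[
    [0, 0, 0],
    [0, 0, 0],
    [0, 0, 0],
    [0, 0, 0],
    [0, 0, 0],
    [0, 0, 0],
    [0, 0, 0],
  ],
  spin=[0, 0, 0, 0, 0, 0, 0],
  jaw=-1,
)

```text
time: 27.9
tool_pos: [0.5602, 0.3588, 0.2483]
tool_rot: [-3.141, -0.001, -0.147]
contact_force: [-1.7, -0.9, 5.9]
opening: 0.0665
grip_force: 20.0
```

Request:
arm_command(
  xyz=[
    [0, 0, 8],
    [0, 0, 20],
    [0, 0, 25],
    [0, 0, 25],
    [0, 0, 25],
    [0, 0, 25],
    [0, 0, 0],
    [0, 0, 0],
  ],
  spin=[0, 0, 0, 0, 0, 0, 0, 0],
)

```text
time: 28.7
tool_pos: [0.5599, 0.3587, 0.3751]
tool_rot: [3.141, 0.0, -0.148]
contact_force: [-0.2, -0.2, -2.4]
opening: 0.0665
grip_force: 20.0
```

Request:
arm_command(
  xyz=[
    [1.4, -14.6, 0],
    [2.8, -29.2, 0],
    [2.8, -29.2, 0],
    [2.8, -29.2, 0],
    [2.8, -29.2, 0],
    [2.8, -29.2, 0],
    [2.8, -29.2, 0],
    [2.8, -29.2, 0],
    [2.8, -29.2, 0],
    [2.8, -29.2, 0],
    [2.7, -29.2, 0],
    [2.7, -29.2, 0],
    [1.1, -14.5, 0],
    [0, 0, 0],
    [0, 0, 0],
  ],
  spin=[4, 7.5, 7.5, 7.5, 7.5, 7.5, 7.5, 7.5, 7.5, 7.5, 7.5, 7.5, 3.5, 0, 0],
)

```text
time: 30.2
tool_pos: [0.5929, 0.0086, 0.3741]
tool_rot: [-3.139, -0.0, 1.421]
contact_force: [-0.1, -0.6, -1.1]
opening: 0.0665
grip_force: 20.0
```

Request:
arm_command(
  xyz=[
    [0, 0, -25],
    [0, 0, -25],
    [0, 0, -20],
    [0, 0, -20],
    [0, 0, -15],
    [0, 0, -10],
    [0, 0, -10],
    [0, 0, -5],
    [0, 0, -4],
    [0, 0, 0],
    [0, 0, 0],
    [0, 0, 0],
  ],
  spin=[0, 0, 0, 0, 0, 0, 0, 0, 0, 0, 0, 0],
)

```text
time: 31.4
tool_pos: [0.5934, 0.0084, 0.2423]
tool_rot: [3.14, -0.0, 1.423]
contact_force: [-0.7, 0.8, -0.5]
opening: 0.0665
grip_force: 20.0
```

Request:
arm_command(
  xyz=[
    [0, 0, -1],
    [0, 0, -1],
    [0, 0, -1],
    [0, 0, 0],
    [0, 0, 0],
  ],
  spin=[0, 0, 0, 0, 0],
)

```text
time: 31.9
tool_pos: [0.5933, 0.0084, 0.2403]
tool_rot: [3.14, 0.0, 1.423]
contact_force: [-3.2, -0.1, 9.0]
opening: 0.0662
grip_force: 20.0
```

Request:
arm_command(
  xyz=[
    [0, 0, 0],
    [0, 0, 0],
    [0, 0, 0],
    [0, 0, 0],
    [0, 0, 12],
    [0, 0, 20],
    [0, 0, 25],
    [0, 0, 30],
    [0, 0, 35],
    [0, 0, 35],
    [0, 0, 18],
    [0, 0, 0],
    [0, 0, 0],
  ],
  spin=[0, 0, 0, 0, 0, 0, 0, 0, 0, 0, 0, 0, 0],
  jaw=0.8,
)

```text
time: 33.2
tool_pos: [0.5929, 0.0085, 0.4138]
tool_rot: [3.141, 0.0, 1.423]
contact_force: [-0.1, -0.7, -0.9]
opening: 0.0827
grip_force: 0.0
```

```bash
python3 - <<'E'
from m import *
for n in ("wrist","scene","side"):
    c=cam(n); C=cloud(c); cv2.imwrite(f"pics/{n}5.png",c["img"][...,::-1])
    for k,p,z in (("cream",(.5927,.0089),.102),("grey",(.5375,-.353),.15)):
        P=near(C,p,.045,z-.003,z+.005)
        if len(P)>20: print(n,k,len(P),[np.round(x,4) for x in fitc(P,.031)],P[:,2].max().round(4))
    for k,p in(("dark",(.433,.3124)),("red",(.451,.411))):
        P=near(C,p,.03,.17,.2)
        if len(P)>20: print(n,k,[np.round(x,4) for x in fitc(P,.0165)],P[:,2].max().round(4))
E
```

```text
wrist cream 1004 [array([0.5935, 0.0091]), np.float64(0.001)] 0.1041
scene cream 183 [array([0.5939, 0.0071]), np.float64(0.001)] 0.1039
scene grey 207 [array([ 0.5387, -0.3537]), np.float64(0.0012)] 0.1513
scene dark [array([0.4322, 0.3129]), np.float64(0.0012)] 0.1973
scene red [array([0.4507, 0.4124]), np.float64(0.0019)] 0.1974
side cream 179 [array([0.592 , 0.0094]), np.float64(0.0011)] 0.1033
side grey 81 [array([ 0.537, -0.352]), np.float64(0.0013)] 0.15
side dark [array([0.4328, 0.3131]), np.float64(0.0025)] 0.1964
side red [array([0.4509, 0.4121]), np.float64(0.0028)] 0.1976
```

View pics/scene5.png

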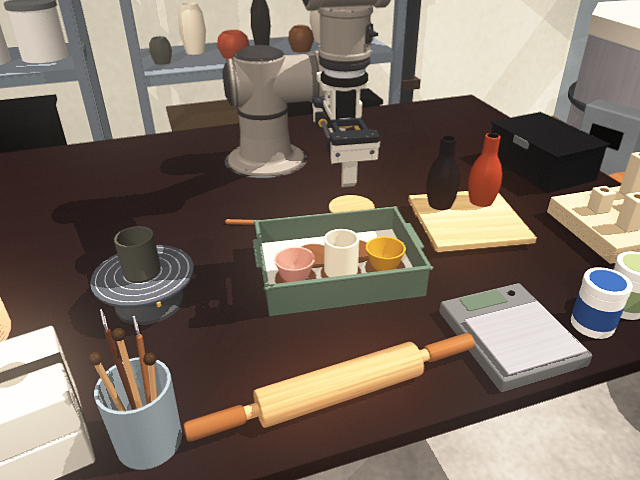

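Scene view: the cream cup stands upright on the back bat at (341,252), and the grey cup is still on the wheel. Measurements put both within about 2 mm of centre. Next I'll return the dark vase.

Request:
arm_command(
  xyz=[
    [-16, 30.4, 0],
    [-16, 30.4, 0],
    [-16, 30.4, 0],
    [-16, 30.4, 0],
    [-16, 30.4, 0],
    [-16, 30.4, 0],
    [-16, 30.4, 0],
    [-16, 30.4, 0],
    [-16, 30.4, 0],
    [-16, 30.4, 0],
    [0, 0, 0],
    [0, 0, 0],
  ],
  spin=[0, 0, 0, 0, 0, 0, 0, 0, 0, 0, 0, 0],
  jaw=0.4,
  squeeze=30,
)

```text
time: 34.55
tool_pos: [0.4329, 0.3128, 0.4128]
tool_rot: [-3.14, 0.001, 1.425]
contact_force: [0.7, 0.6, -0.4]
opening: 0.0642
grip_force: 0.0
```

Request:
arm_command(
  xyz=[
    [0, 0, -15],
    [0, 0, -15],
    [0, 0, -15],
    [0, 0, -15],
    [0, 0, -12],
    [0, 0, -8],
    [0, 0, 0],
    [0, 0, 0],
  ],
  spin=[0, 0, 0, 0, 0, 0, 0, 0],
)

```text
time: 35.35
tool_pos: [0.4335, 0.3123, 0.334]
tool_rot: [3.141, -0.0, 1.423]
contact_force: [0.1, 0.1, -0.4]
opening: 0.0638
grip_force: 0.0
```

Request:
arm_command(
  xyz=[
    [0, 0, 0],
    [0, 0, 0],
    [0, 0, 0],
    [0, 0, 0],
    [0, 0, 0],
    [0, 0, 0],
    [0, 0, 0],
    [0, 0, 0],
  ],
  spin=[0, 0, 0, 0, 0, 0, 0, 0],
  jaw=-1,
)

```text
time: 36.15
tool_pos: [0.4333, 0.3125, 0.3339]
tool_rot: [3.141, -0.0, 1.423]
contact_force: [1.1, -0.5, 1.9]
opening: 0.0329
grip_force: 30.0
```

Request:
arm_command(
  xyz=[
    [0, 0, 10],
    [0, 0, 16],
    [0, 0, 16],
    [0, 0, 16],
    [0, 0, 16],
    [0, 0, 16],
    [0, 0, 0],
    [0, 0, 0],
  ],
  spin=[0, 0, 0, 0, 0, 0, 0, 0],
)

```text
time: 36.95
tool_pos: [0.433, 0.3123, 0.4234]
tool_rot: [-3.141, 0.0, 1.423]
contact_force: [0.5, 0.1, -3.8]
opening: 0.0329
grip_force: 30.0
```

Request:
arm_command(
  xyz=[
    [3.5, -14, 0],
    [7, -28, 0],
    [7, -28, 0],
    [7, -28, 0],
    [7, -28, 0],
    [7, -28, 0],
    [7, -28, 0],
    [7, -28, 0],
    [7, -28, 0],
    [7, -28, 0],
    [7, -28, 0],
    [7, -28, 0],
    [3.7, -14.5, 0],
    [0, 0, 0],
    [0, 0, 0],
  ],
  spin=[0, 0, 0, 0, 0, 0, 0, 0, 0, 0, 0, 0, 0, 0, 0],
)

```text
time: 38.45
tool_pos: [0.5171, -0.024, 0.4232]
tool_rot: [-3.14, -0.001, 1.423]
contact_force: [0.3, 0.5, -3.8]
opening: 0.0325
grip_force: 30.0
```

Request:
arm_command(
  xyz=[
    [0, 0, -20],
    [0, 0, -20],
    [0, 0, -17],
    [0, 0, -15],
    [0, 0, -10],
    [0, 0, -7],
    [0, 0, -5],
    [0, 0, -2],
    [0, 0, 0],
    [0, 0, 0],
  ],
  spin=[0, 0, 0, 0, 0, 0, 0, 0, 0, 0],
)

```text
time: 39.45
tool_pos: [0.5175, -0.0241, 0.3282]
tool_rot: [3.141, 0.0, 1.423]
contact_force: [-0.4, 0.5, -2.6]
opening: 0.0329
grip_force: 30.0
```

Request:
arm_command(
  xyz=[
    [0, 0, -1],
    [0, 0, -1],
    [0, 0, 0],
    [0, 0, 0],
  ],
  spin=[0, 0, 0, 0],
)

```text
time: 39.85
tool_pos: [0.5175, -0.0241, 0.326]
tool_rot: [3.141, 0.0, 1.423]
contact_force: [0.3, -0.0, -1.4]
opening: 0.0329
grip_force: 30.0
```

Request:
arm_command(
  xyz=[
    [0, 0, -0.7],
    [0, 0, 0],
    [0, 0, 0],
  ],
  spin=[0, 0, 0],
)

```text
time: 40.15
tool_pos: [0.5175, -0.0242, 0.3259]
tool_rot: [3.14, 0.0, 1.423]
contact_force: [-1.5, -0.8, 5.2]
opening: 0.0324
grip_force: 30.0
```

Request:
arm_command(
  xyz=[
    [0, 0, 0],
    [0, 0, 0],
    [0, 0, 0],
    [0, 0, 0],
    [0, 0, 15],
    [0, 0, 20],
    [0, 0, 25],
    [0, 0, 28.7],
    [0, 0, 0],
  ],
  spin=[0, 0, 0, 0, 0, 0, 0, 0, 0],
  jaw=0.4,
)

```text
time: 41.05
tool_pos: [0.518, -0.0241, 0.4174]
tool_rot: [3.134, 0.0, 1.423]
contact_force: [0.1, -0.1, 0.7]
opening: 0.0643
grip_force: 0.0
```

Request:
arm_command(
  xyz=[
    [-5.5, 36.2, 0],
    [-5.5, 36.2, 0],
    [-5.5, 36.2, 0],
    [-5.5, 36.2, 0],
    [-5.5, 36.2, 0],
    [-5.5, 36.2, 0],
    [-5.5, 36.2, 0],
    [-5.5, 36.2, 0],
    [-5.5, 36.2, 0],
    [-5.5, 36.2, 0],
    [-5.5, 36.2, 0],
    [-5.5, 36.2, 0],
    [0, 0, 0],
    [0, 0, 0],
  ],
  spin=[0, 0, 0, 0, 0, 0, 0, 0, 0, 0, 0, 0, 0, 0],
)

```text
time: 42.45
tool_pos: [0.4511, 0.4108, 0.4125]
tool_rot: [-3.141, 0.002, 1.425]
contact_force: [0.1, -0.1, -0.1]
opening: 0.0643
grip_force: 0.0
```

Request:
arm_command(
  xyz=[
    [0, 0, -15],
    [0, 0, -15],
    [0, 0, -15],
    [0, 0, -15],
    [0, 0, -12],
    [0, 0, -8],
    [0, 0, 0],
    [0, 0, 0],
  ],
  spin=[0, 0, 0, 0, 0, 0, 0, 0],
)

```text
time: 43.25
tool_pos: [0.4516, 0.4102, 0.3342]
tool_rot: [3.141, -0.0, 1.423]
contact_force: [-0.2, -0.0, 0.7]
opening: 0.064
grip_force: 0.0
```

Request:
arm_command(
  xyz=[
    [0, 0, 0],
    [0, 0, 0],
    [0, 0, 0],
    [0, 0, 0],
    [0, 0, 0],
    [0, 0, 0],
    [0, 0, 0],
    [0, 0, 0],
  ],
  spin=[0, 0, 0, 0, 0, 0, 0, 0],
  jaw=-1,
)

```text
time: 44.05
tool_pos: [0.4515, 0.4104, 0.3339]
tool_rot: [3.141, -0.0, 1.423]
contact_force: [1.4, 0.6, 1.4]
opening: 0.0328
grip_force: 30.0
```

Request:
arm_command(
  xyz=[
    [0, 0, 10],
    [0, 0, 16],
    [0, 0, 16],
    [0, 0, 16],
    [0, 0, 16],
    [0, 0, 16],
    [0, 0, 0],
    [0, 0, 0],
  ],
  spin=[0, 0, 0, 0, 0, 0, 0, 0],
)

```text
time: 44.85
tool_pos: [0.4512, 0.4103, 0.4232]
tool_rot: [-3.141, 0.001, 1.423]
contact_force: [-0.4, -0.1, -5.3]
opening: 0.0328
grip_force: 30.0
```

Request:
arm_command(
  xyz=[
    [3.3, -14.6, 0],
    [6.6, -29.3, 0],
    [6.6, -29.3, 0],
    [6.6, -29.3, 0],
    [6.6, -29.3, 0],
    [6.6, -29.3, 0],
    [6.6, -29.3, 0],
    [6.6, -29.3, 0],
    [6.6, -29.3, 0],
    [6.6, -29.3, 0],
    [6.6, -29.3, 0],
    [6.6, -29.3, 0],
    [3.4, -14.7, 0],
    [0, 0, 0],
    [0, 0, 0],
  ],
  spin=[0, 0, 0, 0, 0, 0, 0, 0, 0, 0, 0, 0, 0, 0, 0],
)

```text
time: 46.35
tool_pos: [0.5304, 0.0587, 0.4232]
tool_rot: [-3.14, -0.0, 1.422]
contact_force: [0.6, 0.2, -3.7]
opening: 0.033
grip_force: 30.0
```

Request:
arm_command(
  xyz=[
    [0, 0, -20],
    [0, 0, -20],
    [0, 0, -17],
    [0, 0, -15],
    [0, 0, -10],
    [0, 0, -7],
    [0, 0, -5],
    [0, 0, -2],
    [0, 0, -1],
    [0, 0, -1],
    [0, 0, 0],
    [0, 0, 0],
  ],
  spin=[0, 0, 0, 0, 0, 0, 0, 0, 0, 0, 0, 0],
)

```text
time: 47.55
tool_pos: [0.5308, 0.0587, 0.326]
tool_rot: [3.141, -0.0, 1.423]
contact_force: [-0.3, 0.1, -4.7]
opening: 0.0329
grip_force: 30.0
```

Request:
arm_command(
  xyz=[
    [0, 0, -0.8],
    [0, 0, -0.5],
    [0, 0, 0],
    [0, 0, 0],
  ],
  spin=[0, 0, 0, 0],
)

```text
time: 47.95
tool_pos: [0.5308, 0.0587, 0.3258]
tool_rot: [3.14, -0.0, 1.423]
contact_force: [-1.9, -0.4, 5.7]
opening: 0.033
grip_force: 30.0
```

Contact. I'll release, rise and move the arm clear to the near side.

Request:
arm_command(
  xyz=[
    [0, 0, 0],
    [0, 0, 0],
    [0, 0, 0],
    [0, 0, 0],
    [0, 0, 15],
    [0, 0, 20],
    [0, 0, 25],
    [0, 0, 28],
    [0, 0, 0],
    [-10, 30, 0],
    [-10, 30, 0],
    [-10, 40, 0],
    [-10, 40, 0],
    [-10, 40, 0],
    [-10, 40, 0],
    [-10, 40, 0],
    [0, 30, 0],
    [0, 0, 0],
    [0, 0, 0],
  ],
  spin=[0, 0, 0, 0, 0, 0, 0, 0, 0, 0, 0, 0, 0, 0, 0, 0, 0, 0, 0],
  jaw=0.4,
)

```text
time: 49.85
tool_pos: [0.4605, 0.349, 0.4115]
tool_rot: [-3.141, 0.001, 1.425]
contact_force: [1.0, -0.6, -0.7]
opening: 0.0641
grip_force: 0.0
```

```bash
python3 - <<'E'
from m import *
for n in ("scene","side"):
    c=cam(n); C=cloud(c); cv2.imwrite(f"pics/{n}6.png",c["img"][...,::-1])
    for k,p,z,r in (("cream",(.5927,.0089),.102,.031),("grey",(.5375,-.353),.15,.031),("dark",(.517,-.0233),.187,.0165),("red",(.5307,.06),.187,.0165)):
        P=near(C,p,r+.014,z-(.003 if r>.02 else .02),z+.005)
        if len(P)>20: print(n,k,len(P),[np.round(x,4) for x in fitc(P,r)],P[:,2].max().round(4))
E
```

```text
scene cream 189 [array([0.5938, 0.0073]), np.float64(0.0012)] 0.1036
scene grey 211 [array([ 0.5385, -0.3538]), np.float64(0.0012)] 0.152
scene dark 264 [array([ 0.5166, -0.0242]), np.float64(0.0013)] 0.189
scene red 256 [array([0.5302, 0.0603]), np.float64(0.0015)] 0.1894
side grey 71 [array([ 0.5368, -0.3522]), np.float64(0.0014)] 0.1505
side dark 291 [array([ 0.5192, -0.0235]), np.float64(0.0017)] 0.189
side red 152 [array([0.5337, 0.0654]), np.float64(0.0022)] 0.1894
```

View pics/scene6.png

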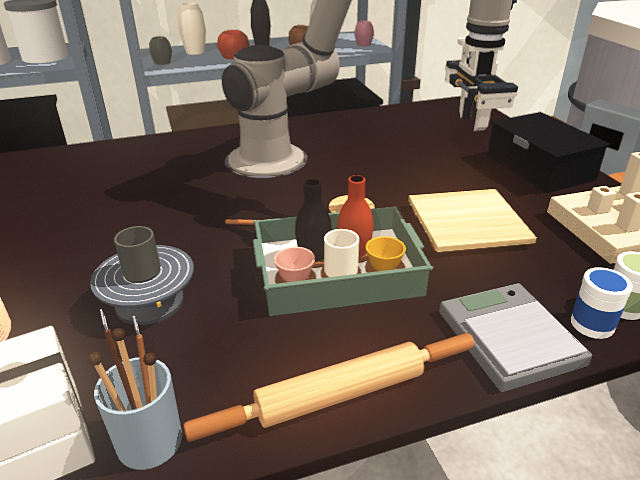

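The final scene view shows both vases upright on their front bats (rims at 313,184 and 357,180, the same pixels as at the start). The cream cup is on the back bat, the grey cup is on the wheel, and the bowls haven't moved. The arm is clear.

```bash
python3 -c "
from cell import *
print(hand_in())"
```

```text
the job is handed in; nothing more can be done
None
```

The job is handed in, with no verdict returned: the grey cup is on the wheel and the cream cup on the back bat, each within about 2 mm of centre, and both vases are back upright on their front bats with the bowls left in place.

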